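# Put the rinsed pump back into the round soap bottle on the café counter

## Task

Take the dispenser pump out of the wooden rinse stand and put it into the open round bottle, not the square one: lead the tip of its dip tube into the mouth, lower it until the pump sits fully down on the rim, and only then let go. Do not put the tube into the square bottle on the way.

Things in the scene. Friction and masses are not known exactly. Their poses are not given: they have to be found in the camera images.
- pump_collar (a point): Loose black dispenser pump (90 g), upright in a fixed dark wooden rinse stand 90 x 90 mm, 100 mm high. Point: centre of its grip collar (44 mm wide, 24 tall: hold here). z up, spout (46 mm long) towards -x, so fingers close best along y. Head top 34 mm above. Flat seat (sleeve 37 mm wide) 22 mm below the point; it rests on the stand's top now, on a bottle's rim when home.
- pump_tip (a point): Lower end of the pump's straight rigid white dip tube, 10 mm thick, on the pump's axis 112 mm below the collar's centre and 90 mm below the seat. Just under the seat the tube thickens to a tapered plug 26 mm wide, 14 mm long. It hangs under the stand's top at first. Same axes as the pump.
- round_mouth (a point): Centre of the open mouth, at rim height, of the round dark blue bottle with sloping shoulders: 70 mm wide, 112 mm tall, empty, fixed to the counter by a dark steel foot 86 mm wide. Neck 16 mm tall, 40 mm wide outside, 32 mm inside, deep enough for the whole tube. z is up.
- square_mouth (a point): Centre of the open mouth, at rim height, of the other dark blue bottle: square, 62 x 62 mm, flat-shouldered, same neck and same 112 mm height, also fixed. Not to be used. z is up.
Mind the look-alikes: they are no part of the job. Of the things shaped like the part that bears pump_collar, the black one is meant. What is shaped like the part that bears round_mouth but green is not meant.

How it is judged (in metres and radians):
On the way, in this order (a step that is already met when the one before it is completed fails the run):
1. the pump is lifted out of the stand, its tip higher than the bottles' rims (height (world z) of pump_tip above 0.112 m), for 0.1 s.
2. the pump, still held by the fingers, is in the round bottle's mouth with its seat within 15 mm of the rim (contact force between the fingers and pump above 0.5 N and horizontal distance between pump_collar and round_mouth below 0.012 m and z of pump_collar in the frame of round_mouth below 0.037 m), for 0.05 s.
At the end, for the whole second after the job is handed in: The pump stands upright (within 10 degrees) and at rest in the round bottle: its dip tube inside the mouth, its collar centred over the mouth within 10 mm, its seat on the rim within 4 mm, released (horizontal distance between pump_collar and round_mouth below 0.01 m and z of pump_collar in the frame of round_mouth below 0.026 m and horizontal distance between pump_tip and round_mouth below 0.02 m and angle between pump_collar's own z axis and vertical below 0.17 rad and linear speed of pump below 0.02 m/s); the robot touches nothing.
It fails at once if the dip tube is put into the square bottle (horizontal distance between pump_tip and square_mouth below 0.018 m and z of pump_tip in the frame of square_mouth below -0.01 m).
It also fails if it takes over 48 s, if anything falls off the work surface, if the arm or the gripper's body presses on something with over 40 N, if the wrist force passes 120 N, or if a joint passes its speed limit or range.

## Robot

A 6-joint arm with a two-finger parallel gripper is mounted at the origin on the work surface. World frame = base frame: x ahead of the robot, y to its left, z up, the work surface at z = 0. Lengths are in m, angles in degrees, forces in N, time in s.
With the tool pointing down it reaches from about 0.4 to 0.925 m from the base axis. Payload 12.5 kg.
Tool frame: the origin (TCP) lies midway between the tips of the shut fingers; the grasp point (between the pads) lies 19 mm behind it; z points along the fingers, y is the line along which they close (so a half turn about z gives the same grasp; the last joint's range is limited). The gripper opens to 95 mm and grips with 3 to 60 N. Pads are 20 mm wide; open, the fingers measure 119 mm over their backs; the gripper's body (75 mm by 180 mm) begins 59 mm behind the grasp point.
Start: joints at [-78.014, 28.126, 89.318, -0, 62.55, -6.05], TCP at [0.194, -0.594, 0.215] pointing down, gripper open.
Joint ranges: [-177.58, 177.58], [-47.91, 125.51], [2.72, 160], [-65.01, 245.01], [3.68, 167.84], [-153.87, 153.87]. Speed limits (degrees/s): [127.2, 127.2, 159.86, 180, 180, 180].

## Interface

Orientations are given as a 3x3 rotation matrix whose columns are the frame's x, y, z axes.
In Python, from cell import manip gives the robot as it stands.
- The arm moves only by the tool arm_command, never from a script. Its argument "deltas" is a list of rows, each a list of 2 entries, a list of its own where there are three numbers: the shift along the world's x, y, z in mm, then the turn, a rotation vector about the world's x, y, z in rad. A call has 1 to 20 rows; each row shifts and turns the commanded pose from where the row before left it; what a row does not reach is not made up. A row lasts 1/10 s, in which the tool goes at most 50 mm and 8.59 degrees, less where a joint would pass 70% of its speed; a pose out of reach is approached as far as the arm can. A call is refused whole if a number of a shift passes 50 or a number of a turn 0.15, either way. A call with a gripper value outside its range is refused whole. "hand" is the opening, from -1 (shut) to 1 (fully open), set as the call begins (left out, the last holds). The fingers move at their own pace and stop on an object; "newtons" is the grip in N (left out, the last holds). Time passes only in rows, so rows that do not move let the fingers close. It gives the time, the measured TCP pose, the force, the opening and the grip force at its end, in the units of the state.
- manip.read_state(): the state, without advancing time (a new reading comes with each control period).
- manip.capture(name): name is "side" or "top" or "wrist"; returns a dict with "image" (384x512x3 uint8, red, green, blue), "fx", "fy", "cx", "cy" (pixels), "rvec" (rotation vector, rad) and "tvec" (3), from world to camera coordinates, as OpenCV has them; the wrist camera has in their place "tool_from_camera" (4x4, takes a point from camera to tool coordinates, whose origin is the TCP and whose axes are the flange's). Camera axes: x right, y down, z forward; pixel columns grow to the right and rows downward; lengths in m; the calibration is good to about 2 mm. A picture is of the moment at which its call begins: read the wrist's pose just before it. There is no depth.
- manip.close_job(): hands the job in; it is judged then, once.
The state is a dict: "time": time; "q": joint angles; "dq": joint speeds; "joint_torque": joint torques, N m; "ee_pos": TCP position; "eef_rot": TCP orientation; "ft_force": force on the tool from outside, world axes, zero at the start; "moment": the same for the moment, N m; "grip_width": opening from 0.0 (shut) to 1.0 (fully open); "finger_force": force on a finger pad.
Only numpy, scipy, OpenCV 4.12 (cv2) and the standard library are available. Lean on these libraries where they do the work, as an engineer would, in place of code of your own. Each camera call takes 0.05 s, during which the arm holds its last target. There are 200 camera calls.

## Working session

There is one attempt and no reset: what is moved stays moved. The work goes in short steps, Python scripts to look and compute and a tool call to move; the robot and the scene stay as the last step left them, time stands still between calls to the robot, and variables do not carry over. Pictures are saved under pics/ and viewed, at most 10 in all, crops included, and the job is handed in when it is done.

Besides the shell and the picture viewer there is one more tool, called as name([rows], argument=value, ...), one row to a line, values as JSON. arm_command: Moves the arm, as the interface text tells. Its arguments: {"type":"object","properties":{"deltas":{"type":"array","items":{"type":"array"}},"hand":{"type":"number"},"newtons":{"type":"number"}},"required":["deltas"]}

```bash
mkdir -p pics; cat > h.py <<'E'
import numpy as np, cv2
from cell import manip
def ray(c,px,st=None):
    d=np.array([(px[0]-c["cx"])/c["fx"],(px[1]-c["cy"])/c["fy"],1.])
    if "rvec" in c:
        R=cv2.Rodrigues(np.array(c["rvec"],float))[0]; return -R.T@np.array(c["tvec"],float).ravel(), R.T@d
    T=np.eye(4);T[:3,:3]=st["eef_rot"];T[:3,3]=st["ee_pos"];T=T@np.array(c["tool_from_camera"])
    return T[:3,3],T[:3,:3]@d
def onz(r,z): o,d=r; return o+d*(z-o[2])/d[2]
def cross(rs):
    A=0;b=0
    for o,d in rs:
        d=d/np.linalg.norm(d);P=np.eye(3)-np.outer(d,d);A=A+P;b=b+P@o
    x=np.linalg.solve(A,b); return x,[np.linalg.norm(np.cross(x-o,d/np.linalg.norm(d))) for o,d in rs]
def proj(c,p):
    return cv2.projectPoints(np.array([p],float),np.array(c["rvec"],float),np.array(c["tvec"],float),np.array([[c["fx"],0,c["cx"]],[0,c["fy"],c["cy"]],[0,0,1.]]),None)[0].ravel()
E
python3 - <<'E'
from h import *
import pickle
for n in("side","top"):
    c=manip.capture(n); pickle.dump(c,open(n+".pkl","wb")); cv2.imwrite(f"pics/{n}.png",cv2.resize(c["image"][:,:,::-1],(768,576),interpolation=cv2.INTER_CUBIC))
    print(n,ray(c,(256,192)),c["fx"])
s=manip.read_state();print(s["time"],s["ee_pos"],s["eef_rot"])
E
```

```text
side (array([-0.05177232,  0.61584079,  0.8886364 ]), array([ 0.48388207, -0.51518377, -0.70742833])) 422.018611116072
top (array([0.40564391, 0.03351179, 1.13495153]), array([ 0.05180718, -0.00419962, -0.9986517 ])) 465.0966835154998
0.1 [ 0.19349997 -0.59404779  0.21411622] [[ 9.50850661e-01  3.09649763e-01 -2.13021470e-04]
 [ 3.09649817e-01 -9.50850139e-01  1.00170358e-03]
 [ 1.07625781e-04 -1.01843257e-03 -9.99999476e-01]]
```

View pics/side.png

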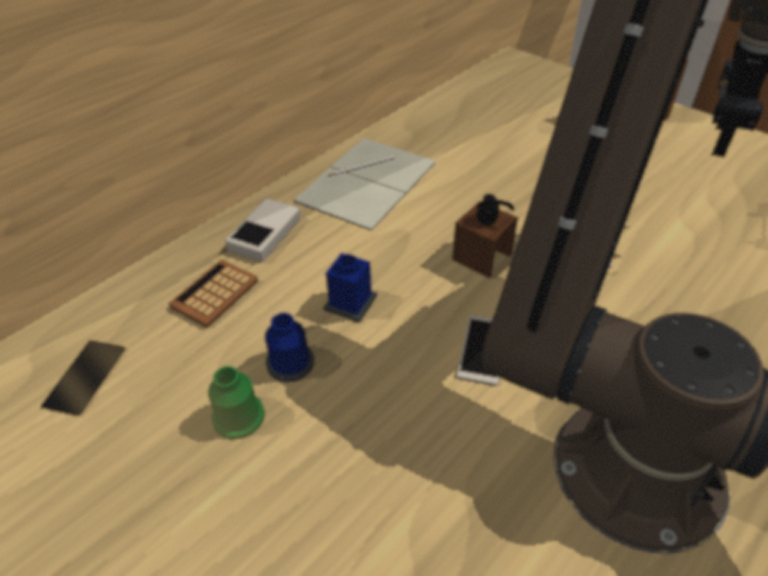

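View pics/top.png

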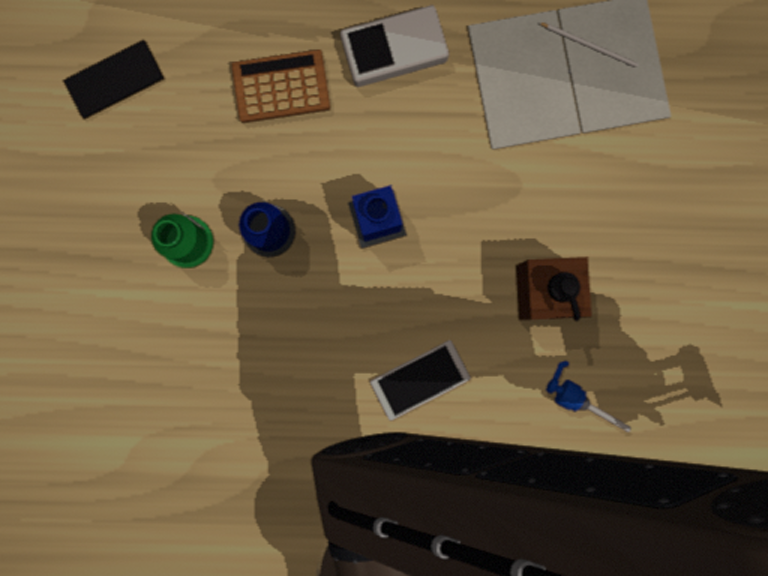

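The side view (768×576) shows a black pump in the brown stand (488,210), a round blue bottle (285,345), a square blue bottle (350,285) and a green round bottle (235,400). 

In the top view the pump is at (563,288) and a blue pump lies on the table at (570,395). The round blue bottle is at (266,228), the square one at (377,214) and the green one at (182,240).

The pump meant is the black one upright in the stand; the other is blue. The bottle meant is the round blue one, because the others are square or green. I'll confirm this in one enlarged crop.

```bash
python3 - <<'E'
from h import *
import pickle
S=pickle.load(open("side.pkl","rb"));T=pickle.load(open("top.pkl","rb"))
def cr(c,x,y,n=50): return cv2.resize(c["image"][y:y+n,x:x+n,::-1],(400,300) if 0 else (300,300),interpolation=cv2.INTER_CUBIC)
a=np.hstack([cr(S,295,120),cr(T,345,165)]);b=np.hstack([cr(S,170,205),cr(T,150,125)])
cv2.imwrite("pics/crop.png",np.vstack([a,b]))
E
```

```text
(no output)
```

View pics/crop.png

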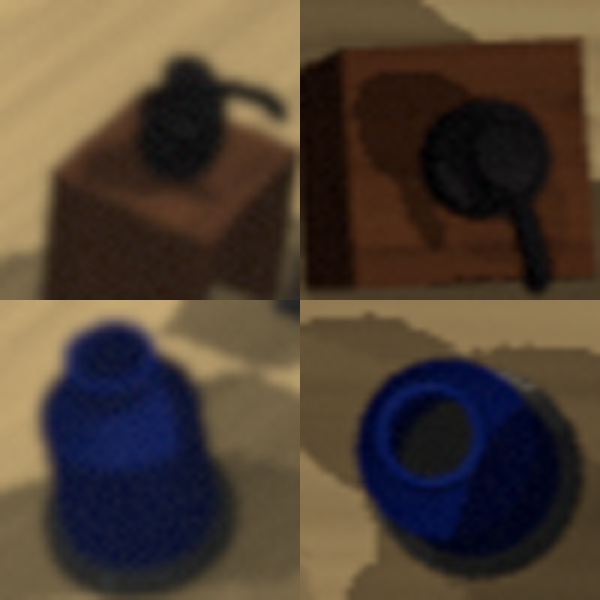

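The crops confirm it: a black pump in the stand with its collar centre at side crop (180,135) and top crop (484,158), and a round blue bottle with its rim at side crop (111,355) and top crop (431,436). Next I triangulate.

```bash
python3 - <<'E'
from h import *
import pickle
S=pickle.load(open("side.pkl","rb"));T=pickle.load(open("top.pkl","rb"))
u=lambda x0,y0,u,v:(x0+u/6-.5,y0+v/6-.5)
col=cross([ray(S,u(295,120,180,135)),ray(T,u(345,165,184,158))]);print("collar",col)
print("spout tip",cross([ray(S,u(295,120,280,110)),ray(T,u(345,165,238,285))]),"head",cross([ray(S,u(295,120,185,65)),ray(T,u(345,165,208,152))]))
print("mouth",cross([ray(S,u(170,205,111,55)),ray(T,u(150,125,131,136))]), onz(ray(T,u(150,125,131,136)),.112))
for z in(.122,.134): print(onz(ray(T,u(345,165,184,158)),z))
print("sq",onz(ray(T,(376/1.5,209/1.5)),.112))
print("spout near head",onz(ray(T,u(345,165,220,215)),.145),onz(ray(T,u(345,165,238,275)),.145))
E
```

```text
collar (array([ 0.46612606, -0.23293898,  0.11495627]), [np.float64(4.176675374265236e-05), np.float64(4.1766753742567384e-05)])
spout tip (array([ 0.41975414, -0.24362138,  0.14759441]), [np.float64(0.0002710111304933682), np.float64(0.0002710111304934293)]) head (array([ 0.46596125, -0.22973128,  0.1589803 ]), [np.float64(0.00017893619789926862), np.float64(0.00017893619789926927)])
mouth (array([0.55447497, 0.21832545, 0.11247926]), [np.float64(0.000258725861058389), np.float64(0.0002587258610585517)]) [0.55435049 0.21823098 0.112     ]
[ 0.46574145 -0.23107351  0.122     ]
[ 0.4650295  -0.22793908  0.134     ]
sq [0.5753059 0.0432347 0.112    ]
spout near head [ 0.44432247 -0.23799726  0.145     ] [ 0.42312165 -0.24450113  0.145     ]
```

arm_command([
  [[10,13,0],[0,0,0]],
  [[20,26,1],[0,0,0]],
  [[20,26,1],[0,0,0]],
  [[20,27,1],[0,0,0]],
  [[20,27,1],[0,0,0]],
  [[20,27,1],[0,0,0]],
  [[20,27,1],[0,0,0]],
  [[20,27,0],[0,0,0]],
  [[20,27,0],[0,0,0]],
  [[20,27,0],[0,0,0]],
  [[20,27,0],[0,0,0]],
  [[20,27,0],[0,0,0]],
  [[20,27,0],[0,0,0]],
  [[14,18,0],[0,0,0]],
  [[8,10,0],[0,0,0]],
  [[0,0,0],[0,0,0]],
  [[0,0,0],[0,0,0]],
], hand=1)

```text
time: 1.8
ee_pos: [0.4652, -0.2314, 0.2206]
eef_rot: [[0.951, 0.31, -0.0], [0.31, -0.951, -0.0], [-0.0, 0.0, -1.0]]
ft_force: [-0.4, -0.5, -0.2]
grip_width: 1.0
finger_force: 0.0
```

```bash
python3 - <<'E'
from h import *
import pickle
s=manip.read_state();c=manip.capture("wrist");pickle.dump((s,c),open("w1.pkl","wb"))
cv2.imwrite("pics/w1.png",c["image"][:,:,::-1]);print(s["time"],s["ee_pos"],s["grip_width"],c["tool_from_camera"])
t=manip.capture("top");cv2.imwrite("pics/t2.png",cv2.resize(t["image"][130:260,80:420,::-1],None,fx=2,fy=2));pickle.dump(t,open("t2.pkl","wb"))
E
```

```text
1.8 [ 0.46518096 -0.23140599  0.22058222] 1.0003866201009386 [[-1.58737438e-04 -9.66440483e-01 -2.56890577e-01  7.32256369e-02]
 [ 9.99999925e-01 -2.44037834e-04  3.00169113e-04  8.77782791e-04]
 [-3.52786602e-04 -2.56890510e-01  9.66440449e-01 -1.68184859e-01]
 [ 0.00000000e+00  0.00000000e+00  0.00000000e+00  1.00000000e+00]]
```

View pics/w1.png

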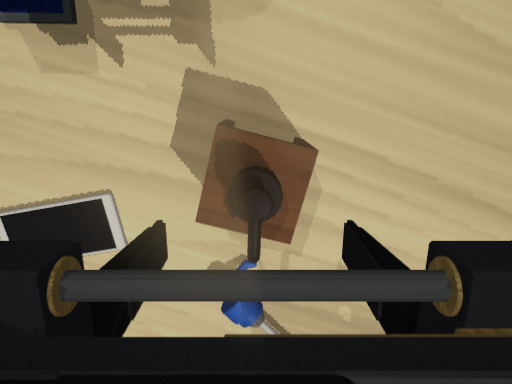

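The wrist image shows the collar circle centred at about (256,194) with a radius of about 27 px. The spout runs straight down the image, in line with the tool, so no yaw change is needed.

```bash
python3 - <<'E'
from h import *
import pickle
s,c=pickle.load(open("w1.pkl","rb"));T=pickle.load(open("top.pkl","rb"))
r=ray(c,(256,194),s)
for z in(.122,.134): print(onz(r,z))
print("cross",cross([r,ray(T,(345+184/6-.5,165+158/6-.5))]), "stand top corner", cross([ray(c,(317,151),s),ray(T,(345+285/6-.5,165+40/6-.5))]))
print("depth by size",c["fx"]*.022/27, r[0])
E
```

```text
[ 0.46660249 -0.23334471  0.122     ]
[ 0.46968456 -0.23227332  0.134     ]
cross (array([ 0.46569063, -0.23311938,  0.11688078]), [np.float64(0.0007764410029243812), np.float64(0.0007764410029243883)]) stand top corner (array([ 0.51263458, -0.27484737,  0.09551403]), [np.float64(0.0008526534903949688), np.float64(0.0008526534903951164)])
depth by size 0.27581764428860217 [ 0.53511371 -0.20952861  0.38874792]
```

arm_command([
  [[2,-1,-6],[0,0,0]],
  [[0,0,-10],[0,0,0]],
  [[0,0,-10],[0,0,0]],
  [[0,0,-10],[0,0,0]],
  [[0,0,-10],[0,0,0]],
  [[0,0,-10],[0,0,0]],
  [[0,0,-10],[0,0,0]],
  [[0,0,-10],[0,0,0]],
  [[0,0,-10],[0,0,0]],
  [[0,0,-10],[0,0,0]],
  [[0,0,-10],[0,0,0]],
  [[0,0,-5],[0,0,0]],
  [[0,0,-3],[0,0,0]],
  [[0,0,0],[0,0,0]],
  [[0,0,0],[0,0,0]],
])

```text
time: 3.4
ee_pos: [0.4677, -0.2324, 0.1069]
eef_rot: [[0.951, 0.31, 0.0], [0.31, -0.951, -0.0], [0.0, 0.0, -1.0]]
ft_force: [-0.9, -0.0, 0.8]
grip_width: 0.996
finger_force: 0.0
```

arm_command([
  [[0,0,0],[0,0,0]],
  [[0,0,0],[0,0,0]],
  [[0,0,0],[0,0,0]],
  [[0,0,0],[0,0,0]],
  [[0,0,0],[0,0,0]],
  [[0,0,0],[0,0,0]],
  [[0,0,0],[0,0,0]],
  [[0,0,0],[0,0,0]],
  [[0,0,0],[0,0,0]],
  [[0,0,0],[0,0,0]],
], hand=-1, newtons=25)

```text
time: 4.4
ee_pos: [0.4675, -0.2323, 0.1067]
eef_rot: [[0.951, 0.31, -0.0], [0.31, -0.951, -0.0], [-0.0, 0.0, -1.0]]
ft_force: [0.1, 0.1, 0.2]
grip_width: 0.457
finger_force: 25.0
```

arm_command([
  [[0,0,3],[0,0,0]],
  [[0,0,6],[0,0,0]],
  [[0,0,10],[0,0,0]],
  [[0,0,10],[0,0,0]],
  [[0,0,10],[0,0,0]],
  [[0,0,10],[0,0,0]],
  [[0,0,10],[0,0,0]],
  [[0,0,10],[0,0,0]],
  [[0,0,10],[0,0,0]],
  [[0,0,10],[0,0,0]],
  [[0,0,10],[0,0,0]],
  [[0,0,10],[0,0,0]],
  [[0,0,10],[0,0,0]],
  [[0,0,10],[0,0,0]],
  [[0,0,10],[0,0,0]],
  [[0,0,6],[0,0,0]],
  [[0,0,3],[0,0,0]],
  [[0,0,0],[0,0,0]],
  [[0,0,0],[0,0,0]],
])

```text
time: 6.3
ee_pos: [0.4674, -0.2322, 0.2543]
eef_rot: [[0.951, 0.31, -0.0], [0.31, -0.951, 0.0], [-0.0, -0.0, -1.0]]
ft_force: [0.1, 0.7, -0.2]
grip_width: 0.457
finger_force: 25.0
```

```bash
python3 - <<'E'
from h import *
import pickle
s=manip.read_state();c=manip.capture("wrist");d=manip.capture("side");t=manip.capture("top");pickle.dump((s,c,d,t),open("l.pkl","wb"))
a=proj(d,s["ee_pos"]);print(s["ee_pos"],s["finger_force"],s["grip_width"],a,proj(t,[.554,.218,.112]))
x,y=int(a[0])-50,max(0,int(a[1])-40)
p=cv2.resize(d["image"][y:y+100,x:x+100],(384,384),interpolation=cv2.INTER_CUBIC)
w=cv2.resize(c["image"],(416,312)); w=np.vstack([w,np.zeros((72,416,3),np.uint8)])
print(x,y);cv2.imwrite("pics/l.png",np.hstack([p,w])[:,:,::-1])
E
```

```text
[ 0.46740419 -0.23222208  0.25434009] 24.99987155199051 0.4574813313779166 [329.0579225  100.99946138] [171.43338244 147.32622345]
279 60
```

View pics/l.png

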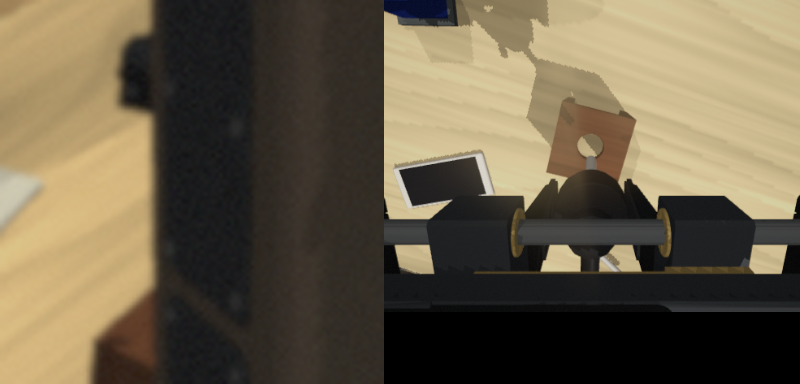

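The left panel (side view) has the pump hidden behind the arm. The wrist view shows the pump held and the stand's hole empty at about (590,145). Now I carry it over to the round bottle at height.

arm_command([
  [[1,6,0],[0,0,0]],
  [[3,14,0],[0,0,0]],
  [[5,24,0],[0,0,0]],
  [[5,26,0],[0,0,0]],
  [[5,26,0],[0,0,0]],
  [[5,26,0],[0,0,0]],
  [[5,26,0],[0,0,0]],
  [[5,26,0],[0,0,0]],
  [[5,26,0],[0,0,0]],
  [[5,26,0],[0,0,0]],
  [[5,26,0],[0,0,0]],
  [[5,26,0],[0,0,0]],
  [[5,26,0],[0,0,0]],
  [[5,26,0],[0,0,0]],
  [[5,26,0],[0,0,0]],
  [[5,26,0],[0,0,0]],
  [[5,26,0],[0,0,0]],
  [[5,24,0],[0,0,0]],
  [[3,14,0],[0,0,0]],
  [[0,4,0],[0,0,0]],
])

```text
time: 8.45
ee_pos: [0.5542, 0.2193, 0.2544]
eef_rot: [[0.95, 0.311, -0.0], [0.311, -0.95, -0.0], [-0.0, -0.0, -1.0]]
ft_force: [0.8, -1.1, -0.5]
grip_width: 0.46
finger_force: 25.0
```

arm_command([
  [[0,0,0],[0,0,0]],
  [[0,0,0],[0,0,0]],
  [[0,0,0],[0,0,0]],
])

```text
time: 8.75
ee_pos: [0.5545, 0.2169, 0.2548]
eef_rot: [[0.951, 0.309, 0.0], [0.309, -0.951, -0.0], [0.0, 0.0, -1.0]]
ft_force: [-0.7, 0.5, -0.6]
grip_width: 0.459
finger_force: 25.0
```

```bash
python3 - <<'E'
from h import *
import pickle
s=manip.read_state();c=manip.capture("wrist");d=manip.capture("side");t=manip.capture("top");pickle.dump((s,c,d,t),open("m.pkl","wb"))
a=proj(d,s["ee_pos"]);print(s["time"],s["ee_pos"],s["finger_force"],a,proj(d,s["ee_pos"]-[0,0,.097]))
x,y=int(a[0])-50,max(0,int(a[1])-30)
p=cv2.resize(d["image"][y:y+100,x:x+100],(400,400),interpolation=cv2.INTER_CUBIC)
w=cv2.resize(c["image"],(400,300)); w=np.vstack([w,np.zeros((100,400,3),np.uint8)])
print(x,y);cv2.imwrite("pics/m.png",np.hstack([p,w])[:,:,::-1])
E
```

```text
8.75 [0.55448892 0.21687546 0.25478782] 24.999946653842926 [180.35416808 170.84864796] [186.11084608 200.73444438]
130 140
```

View pics/m.png

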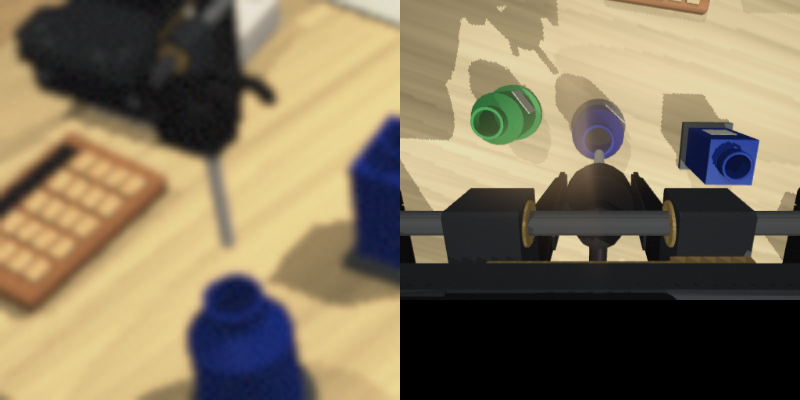

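The side panel shows the tube tip at crop (228,244), within 0.5 px of where I predicted it, just above the round blue mouth at (232,294). I'll enlarge the wrist view to check alignment.

```bash
python3 - <<'E'
from h import *
import pickle
s,c,d,t=pickle.load(open("m.pkl","rb"))
cv2.imwrite("pics/m2.png",cv2.resize(c["image"][120:220,200:310,::-1],None,fx=6,fy=6,interpolation=cv2.INTER_CUBIC))
print("tip",cross([ray(d,(186.5,200.5)),ray(c,(253.7,194.6),s)]))
print("mouth side@.112",onz(ray(d,(187.5,213)),.112),onz(ray(d,(188.5,213.7)),.112))
E
```

```text
tip (array([0.55490592, 0.21609257, 0.15732746]), [np.float64(0.0006091208584143392), np.float64(0.0006091208584142349)])
mouth side@.112 [0.55770809 0.21756717 0.112     ] [0.55406129 0.21746901 0.112     ]
```

View pics/m2.png

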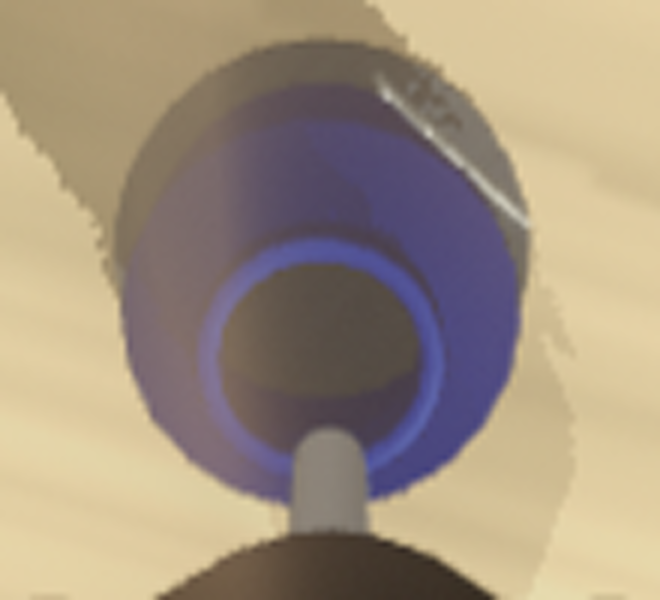

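The enlarged wrist view shows the rim ellipse centred at about (321,358) and the tube tip disc centred at about (330,462).

```bash
python3 - <<'E'
from h import *
import pickle
s,c,d,t=pickle.load(open("m.pkl","rb"))
w=lambda u,v:ray(c,(200+u/6-.4,120+v/6-.4),s)
print("mouth",onz(w(321,358),.112),cross([w(321,358),ray(d,(188,213.5))]))
print("tip",onz(w(330,462),.157),cross([w(330,462),ray(d,(186.5,200.5))]))
E
```

```text
mouth [0.55741331 0.21804048 0.112     ] (array([0.55686917, 0.21750596, 0.1104267 ]), [np.float64(0.00047127339555929834), np.float64(0.0004712733955593294)])
tip [0.55370073 0.21540637 0.157     ] (array([0.55407911, 0.2156923 , 0.15809034]), [np.float64(0.00020652381553503942), np.float64(0.00020652381553494485)])
```

arm_command([
  [[2,2,0],[0,0,0]],
  [[0,0,-5],[0,0,0]],
  [[0,0,-8],[0,0,0]],
  [[0,0,-8],[0,0,0]],
  [[0,0,-8],[0,0,0]],
  [[0,0,-8],[0,0,0]],
  [[0,0,-8],[0,0,0]],
  [[0,0,-8],[0,0,0]],
  [[0,0,-8],[0,0,0]],
  [[0,0,-8],[0,0,0]],
  [[0,0,-8],[0,0,0]],
  [[0,0,-8],[0,0,0]],
  [[0,0,-8],[0,0,0]],
  [[0,0,-8],[0,0,0]],
  [[0,0,-6],[0,0,0]],
  [[0,0,-4],[0,0,0]],
  [[0,0,0],[0,0,0]],
  [[0,0,0],[0,0,0]],
  [[0,0,0],[0,0,0]],
])

```text
time: 10.8
ee_pos: [0.5567, 0.2197, 0.144]
eef_rot: [[0.951, 0.31, 0.001], [0.31, -0.951, 0.0], [0.001, 0.0, -1.0]]
ft_force: [-0.5, -0.1, -0.9]
grip_width: 0.456
finger_force: 25.0
```

```bash
python3 - <<'E'
from h import *
import pickle
s=manip.read_state();c=manip.capture("wrist");d=manip.capture("side");pickle.dump((s,c,d),open("n.pkl","wb"))
p=cv2.resize(d["image"][180:250,155:225],(420,420),interpolation=cv2.INTER_CUBIC)
w=cv2.resize(c["image"][150:290,193:319],(378,420),interpolation=cv2.INTER_CUBIC)
print(s["ee_pos"],s["ft_force"]);cv2.imwrite("pics/n.png",np.hstack([p,w])[:,:,::-1])
E
```

```text
[0.55670042 0.21973525 0.14398071] [-0.47479053 -0.0725128  -0.86813839]
```

View pics/n.png

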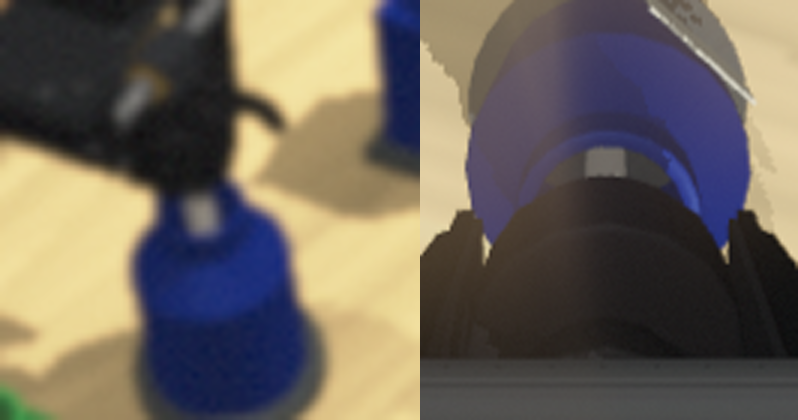

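The left panel shows the tube entering the round mouth at about (203,215) and hidden by the front rim. The wrist panel shows the tube at x≈606 against a rim centre of x≈610, about 1 mm off in y. I'll trim that and lower slowly.

arm_command([
  [[0,-1,0],[0,0,0]],
  [[0,0,-3],[0,0,0]],
  [[0,0,-3],[0,0,0]],
  [[0,0,-3],[0,0,0]],
  [[0,0,-3],[0,0,0]],
  [[0,0,-3],[0,0,0]],
  [[0,0,-3],[0,0,0]],
  [[0,0,-2],[0,0,0]],
  [[0,0,-2],[0,0,0]],
  [[0,0,0],[0,0,0]],
  [[0,0,0],[0,0,0]],
])

```text
time: 12.0
ee_pos: [0.5566, 0.2187, 0.1217]
eef_rot: [[0.951, 0.31, 0.0], [0.31, -0.951, -0.0], [0.0, 0.0, -1.0]]
ft_force: [-0.3, 0.4, -0.2]
grip_width: 0.46
finger_force: 25.0
```

arm_command([
  [[0,0,-1],[0,0,0]],
  [[0,0,-1],[0,0,0]],
  [[0,0,-1],[0,0,0]],
  [[0,0,0],[0,0,0]],
  [[0,0,0],[0,0,0]],
])

```text
time: 12.5
ee_pos: [0.5566, 0.2187, 0.1187]
eef_rot: [[0.951, 0.31, 0.0], [0.31, -0.951, -0.0], [0.0, 0.0, -1.0]]
ft_force: [0.4, 0.7, -0.4]
grip_width: 0.458
finger_force: 25.0
```

No contact yet, so I'll lower another millimetre or so.

arm_command([
  [[0,0,-0.5],[0,0,0]],
  [[0,0,-0.5],[0,0,0]],
  [[0,0,-0.5],[0,0,0]],
  [[0,0,0],[0,0,0]],
  [[0,0,0],[0,0,0]],
])

```text
time: 13.0
ee_pos: [0.5567, 0.2187, 0.1186]
eef_rot: [[0.951, 0.31, 0.001], [0.31, -0.951, 0.0], [0.001, 0.0, -1.0]]
ft_force: [-4.7, -1.2, 13.6]
grip_width: 0.456
finger_force: 25.0
```

Contact came at the expected seat height (13.6 N upward). I'll relieve the pressure, release, then retreat upward.

arm_command([
  [[0,0,1],[0,0,0]],
  [[0,0,0],[0,0,0]],
  [[0,0,0],[0,0,0]],
])

```text
time: 13.3
ee_pos: [0.5567, 0.2188, 0.1186]
eef_rot: [[0.951, 0.31, 0.001], [0.31, -0.951, 0.0], [0.0, 0.0, -1.0]]
ft_force: [-1.5, 0.2, 7.8]
grip_width: 0.458
finger_force: 25.0
```

arm_command([
  [[0,0,0],[0,0,0]],
  [[0,0,0],[0,0,0]],
  [[0,0,0],[0,0,0]],
  [[0,0,0],[0,0,0]],
  [[0,0,0],[0,0,0]],
  [[0,0,0],[0,0,0]],
  [[0,0,0],[0,0,0]],
  [[0,0,0],[0,0,0]],
], hand=1)

```text
time: 14.1
ee_pos: [0.5565, 0.2187, 0.1181]
eef_rot: [[0.951, 0.31, -0.0], [0.31, -0.951, -0.0], [-0.0, 0.0, -1.0]]
ft_force: [0.4, 0.2, 0.8]
grip_width: 0.992
finger_force: 0.0
```

arm_command([
  [[0,0,3],[0,0,0]],
  [[0,0,8],[0,0,0]],
  [[0,0,12],[0,0,0]],
  [[0,0,12],[0,0,0]],
  [[0,0,12],[0,0,0]],
  [[0,0,12],[0,0,0]],
  [[0,0,12],[0,0,0]],
  [[0,0,12],[0,0,0]],
  [[0,0,12],[0,0,0]],
  [[0,0,12],[0,0,0]],
  [[0,0,6],[0,0,0]],
  [[0,0,0],[0,0,0]],
  [[0,0,0],[0,0,0]],
])

```text
time: 15.4
ee_pos: [0.5564, 0.2187, 0.2309]
eef_rot: [[0.951, 0.31, -0.0], [0.31, -0.951, -0.0], [-0.001, 0.0, -1.0]]
ft_force: [-0.7, 0.9, 0.7]
grip_width: 1.002
finger_force: 0.0
```

```bash
python3 - <<'E'
from h import *
s=manip.read_state();c=manip.capture("wrist");d=manip.capture("side")
p=cv2.resize(d["image"][180:250,155:225],(400,400),interpolation=cv2.INTER_CUBIC)
w=cv2.resize(c["image"][90:290,150:350],(400,400),interpolation=cv2.INTER_CUBIC)
print(s["time"],s["ee_pos"],s["ft_force"]);cv2.imwrite("pics/o.png",np.hstack([p,w])[:,:,::-1])
E
```

```text
15.4 [0.556378   0.21865027 0.23086004] [-0.74874824  0.94013894  0.66394698]
```

View pics/o.png

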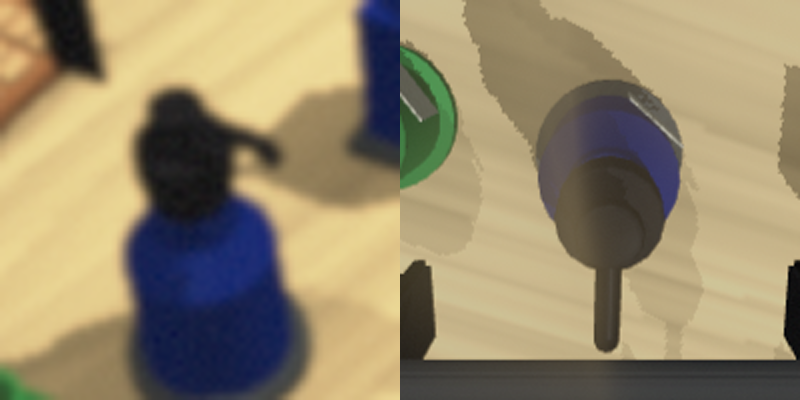

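The pump stands upright and fully seated on the round bottle at side crop (185,160), and the gripper is clear of it.

```bash
python3 -c "
from cell import manip
print(manip.close_job())"
```

```text
the job is handed in; nothing more can be done
None
```

The black pump is in the round blue bottle, seated on the rim, upright and released, and I handed the job in at about 15.5 s; the hand-in call returned no verdict.

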